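Make room in the paint box and pack the flask

TASK

Pack the artist's paint box: without lifting them, slide the tin and the jar that stand in it apart towards its ends until there is room, then pick up the white flask from the table and lower it gently, upright, into the gap. At the end tin, jar and flask must all stand flat on the box floor; leave the water cup and the brush pot where they are.

Things in the scene. Friction and masses are not known exactly. Their poses are not given: they have to be found in the camera images.
- paintbox: Open plywood box, fixed to the table: 98 x 240 mm outside (x by y), 50 mm high; walls and floor 8 mm, so inside 82 mm (x) by 224 mm (y). Origin: centre of its underside; y runs along its length. Tin and jar stand in a row along y, one near each end (either order), 8 to 30 mm off the end walls, 44 to 80 mm apart (100 mm with both at the walls). Too narrow for the flask crosswise.
- tin: Closed metal tin, loose in the box: 72 mm (its x, across the box) by 64 mm (its y, along the box), 42 mm high, about 0.2 kg. Origin: centre of its underside, z up.
- jar: Round clear jar with a black lid, loose in the box: 60 mm diameter, 65 mm high, about 0.2 kg. Origin: centre of its underside, z up.
- flask: White flat-sided flask with a round black cap, standing on the table: body 50 mm (its x) by 88 mm (its y) by 80 mm high, cap 30 mm diameter and 22 mm high on top (102 mm in all), about 0.3 kg. Origin: centre of its underside, z up. It fits the box only with its y axis along the box's y axis (either way round).
- cup: Empty clear plastic water cup, 84 mm across at the rim, 100 mm high, standing loose beside the work; bystander. Origin: centre of its underside.
- brushpot: White ceramic pot with brushes, 76 mm across, 200 mm high with the brushes, standing loose beside the work; bystander. Origin: centre of its underside.
Mind the look-alikes: they are no part of the job. Leave any blue or pink look-alike of the jar alone.

How it is judged:
At the end, for the whole second after the job is handed in: Tin, jar and flask all stand at rest inside the paint box: each underside within 4 mm of the box floor, tilted less than 0.08 rad, centre within the inside of the box (x of tin in the frame of paintbox between -0.041 and 0.041 m and y of tin in the frame of paintbox between -0.112 and 0.112 m and z of each of tin, jar, flask in the frame of paintbox below 0.012 m and angle between each of tin, jar, flask's own z axis and vertical below 0.08 rad and linear speed of each of tin, jar, flask below 0.02 m/s and x of jar in the frame of paintbox between -0.041 and 0.041 m and y of jar in the frame of paintbox between -0.112 and 0.112 m and x of flask in the frame of paintbox between -0.041 and 0.041 m and y of flask in the frame of paintbox between -0.112 and 0.112 m); the robot touches nothing.
It fails at once if the tin or the jar is lifted off the box floor (more than 15 mm) or toppled (z of any of tin, jar in the frame of paintbox above 0.023 m or angle between any of tin, jar's own z axis and vertical above 0.5 rad).
It fails at once if the flask is dropped: it nears the box floor (last 12 mm) faster than 0.45 m/s (z of flask in the frame of paintbox below 0.02 m and x of flask in the frame of paintbox between -0.041 and 0.041 m and y of flask in the frame of paintbox between -0.112 and 0.112 m and linear speed of flask above 0.45 m/s).
It fails at once if the cup or the brush pot is moved more than 30 mm (distance of any of cup, brushpot from where it was at the start of the episode above 0.03 m).
It also fails if it takes over 53 s, if anything falls off the work surface, if the arm or the gripper's body presses on something with over 40 N, if the wrist force passes 120 N, or if a joint passes its speed limit or range.

ROBOT

A 6-joint arm with a two-finger parallel gripper is mounted at the origin on the work surface. World frame = base frame: x ahead of the robot, y to its left, z up, the work surface at z = 0. Lengths are in m, angles in rad, forces in N, time in s.
With the tool pointing down it reaches from about 0.375 to 0.9 m from the base axis. Payload 3.1 kg.
Tool frame: the origin (TCP) lies midway between the tips of the shut fingers; the grasp point (between the pads) lies 19 mm behind it (manip.pinch_z is the distance from the TCP to the grasp point, in m); z points along the fingers, y is the line along which they close (so a half turn about z gives the same grasp; the last joint's range is limited). The gripper opens to 85 mm and grips with 20 to 120 N. Pads are 22 mm wide; open, the fingers measure 114 mm over their backs; the gripper's body (76 mm by 85 mm) begins 54 mm behind the grasp point. The pads swing forward as they close: fully open they stand 13 mm farther back than shut.
Start: joints at [-1.304, 0.527, 1.433, -0, 1.181, -0.178], TCP at [0.27, -0.564, 0.231] pointing down, gripper open.
Joint ranges: [-3.08, 3.08], [-0.75, 2.2], [0.22, 2.44], [-1.43, 4.57], [0, 2.65], [-2.85, 2.85]. Speed limits (rad/s): [2.79, 2.79, 3.14, 3.14, 3.14, 3.14].

INTERFACE

Orientations are given as a unit quaternion [x, y, z, w].
In Python, from station import manip, viewer, ticket gives the robot as it stands.
- The arm moves only by the shell command python3 -m creep 'ROWS' [FORCE]. ROWS is JSON, a list of rows, each an object with "slide": the shift along the tool's x, y, z in cm, a list of three; "angular": the turn, a rotation vector about the tool's x, y, z in rad, a list of three; "claw": the opening, from -1 (shut) to 1 (fully open). A call has 1 to 10 rows; each row shifts and turns the commanded pose from where the row before left it, along the tool's axes as they then stand; what a row does not reach is not made up. A row lasts 1/12 s, in which the tool goes at most 41.7 mm and 7.16 degrees, less where a joint would pass 70% of its speed; a pose out of reach is approached as far as the arm can. A call with a gripper value outside its range is refused whole. The fingers move at their own pace and stop on an object; FORCE is the grip in N (left out, the last holds). Time passes only in rows, so rows that do not move let the fingers close. It gives the time, the measured TCP pose, the force, the opening and the grip force at its end, in the units of the state.
- manip.sense(): the state, without advancing time (a new reading comes with each control period).
- viewer.snapshot(name): name is "side" or "top" or "wrist"; returns the picture (480x640x3 uint8, blue, green, red); there is no depth.
- viewer.calibration(name): a dict with "fov_y" (degrees; the focal length in pixels is half the picture's height over the tangent of half this angle, whatever the lens; pixels are square), "cx", "cy" (the principal point, pixels), "T" (4x4, takes a point from camera to world coordinates); the wrist camera has in their place "tool_from_camera" (4x4, takes a point from camera to tool coordinates, whose origin is the TCP and whose axes are the flange's). Camera axes: x right, y up, looking along -z (the intrinsics and any distortion apply to the point x, -y, -z); pixel columns grow to the right and rows downward; lengths in m; the calibration is good to about 2 mm. A picture is of the moment at which its call begins: read the wrist's pose just before it. calibration takes no time and is no camera call.
- ticket.sign_off(): hands the job in; it is judged then, once.
The state is a dict: "t": time; "q": joint angles; "qd": joint speeds; "tau": joint torques, N m; "tcp_pos": TCP position; "tool_rot": TCP orientation; "force": force on the tool from outside, world axes, zero at the start; "ft_torque": the same for the moment, N m; "finger_gap": opening from 0.0 (shut) to 1.0 (fully open); "gripper_force": force on a finger pad.
Only numpy, scipy, OpenCV 4.12 (cv2) and the standard library are available. Lean on these libraries where they do the work, as an engineer would, in place of code of your own. Each camera call takes 0.05 s, during which the arm holds its last target. There are 200 camera calls.

## Working session

There is one attempt and no reset: what is moved stays moved. The work goes in short steps, Python scripts to look and compute and a shell command to move; the robot and the scene stay as the last step left them, time stands still between calls to the robot, and variables do not carry over. Pictures are saved under pics/ and viewed, at most 10 in all, crops included, and the job is handed in when it is done.

```bash
mkdir -p pics; ls; python3 - <<'E'
from station import manip, viewer
import cv2,numpy as np
np.set_printoptions(precision=4,suppress=True)
s=manip.sense();print(s['t'],s['tcp_pos'],s['tool_rot'],s['finger_gap'],manip.pinch_z)
for n in('side','top','wrist'):
    cv2.imwrite(f'pics/{n}0.png',viewer.snapshot(n));print(n,viewer.calibration(n))
E
```

```text
pics
0.0 [ 0.2693 -0.5632  0.2303] [ 0.9753  0.221  -0.     -0.0011] 1.0020930942602282 0.0187
side {'fov_y': 42.769029844932696, 'cx': 315.72697378807493, 'cy': 239.24774029419396, 'T': array([[ 0.9797,  0.1085, -0.1688,  0.3276],
       [-0.2005,  0.5686, -0.7978, -1.1319],
       [ 0.0094,  0.8154,  0.5788,  0.8587],
       [ 0.    ,  0.    ,  0.    ,  1.    ]])}
top {'fov_y': 55.85529919707553, 'cx': 322.4819967609921, 'cy': 235.48221826023496, 'T': array([[ 0.0277,  0.9905, -0.1346,  0.4445],
       [-0.9991,  0.0232, -0.035 , -0.0184],
       [-0.0315,  0.1355,  0.9903,  0.9948],
       [ 0.    ,  0.    ,  0.    ,  1.    ]])}
wrist {'fov_y': 65.24263662087323, 'cx': 326.5694669490912, 'cy': 238.8762144636205, 'tool_from_camera': array([[ 0.    ,  0.9466,  0.3225,  0.0832],
       [ 1.    ,  0.0001, -0.0005, -0.0007],
       [-0.0005,  0.3225, -0.9466, -0.1426],
       [ 0.    ,  0.    ,  0.    ,  1.    ]])}
```

View pics/top0.png

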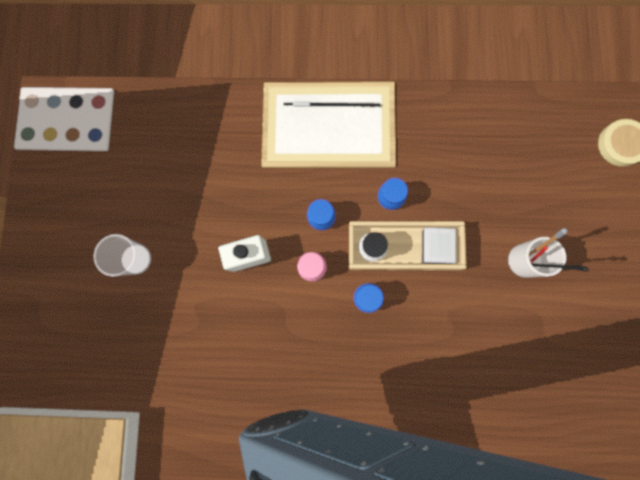

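View pics/side0.png

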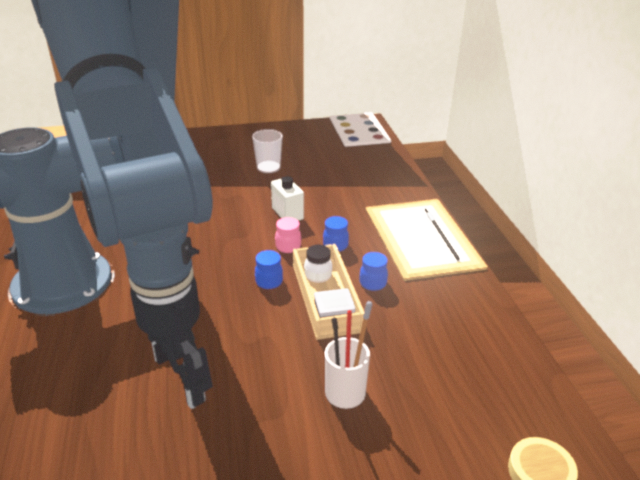

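The top view shows the box at cols 349–466, rows 222–270, with the jar at (375,246) and the tin at (439,245). The flask is at (245,253), the cup at (120,257) and the pot at (540,257). The side view agrees: the jar is at the far end (+y), and the flask is beyond it.

```bash
cat > h.py <<'E'
from station import manip, viewer
import cv2,numpy as np
from scipy.spatial.transform import Rotation as R
np.set_printoptions(precision=4,suppress=True)
def tool():
    s=manip.sense();T=np.eye(4);T[:3,:3]=R.from_quat(s['tool_rot']).as_matrix();T[:3,3]=s['tcp_pos'];return T
def cam(n,W=None):
    c=viewer.calibration(n);return c,(c['T'] if n!='wrist' else W@c['tool_from_camera'])
def cast(n,px,z,W=None):
    c,T=cam(n,W);f=240/np.tan(np.radians(c['fov_y']/2));px=np.atleast_2d(px).astype(float)
    d=np.c_[(px[:,0]-c['cx'])/f,-(px[:,1]-c['cy'])/f,-np.ones(len(px))]@T[:3,:3].T
    o=T[:3,3];return (o+d*((z-o[2])/d[:,2])[:,None])[:,:2]
def rect(xy):
    (c,s,a)=cv2.minAreaRect(np.asarray(xy,np.float32));c=np.array(c)
    b=cv2.boxPoints((c,s,a));e=b[1]-b[0];g=b[2]-b[1];l=e if np.hypot(*e)>np.hypot(*g) else g
    return c,sorted(s),np.degrees(np.arctan2(l[1],l[0]))%180
E
python3 - <<'E'
from h import *
im=cv2.imread('pics/top0.png');hsv=cv2.cvtColor(im,cv2.COLOR_BGR2HSV)
def blob(m,x0,x1,y0,y1):
    k=np.zeros(m.shape,np.uint8);k[y0:y1,x0:x1]=m[y0:y1,x0:x1]
    cs=cv2.findContours(k,cv2.RETR_EXTERNAL,cv2.CHAIN_APPROX_NONE)[0];return max(cs,key=cv2.contourArea)[:,0]
H,S,V=cv2.split(hsv)
b=blob(((V>130)&(H<35)&(H>12)).astype(np.uint8)*255,335,480,205,285)
print('box',rect(cast('top',b,.05)))
f=blob(((V>130)&(S<60)).astype(np.uint8)*255,205,285,225,280);print('flask',f.min(0),f.max(0),rect(cast('top',f,.08)))
c=blob(((V<70)).astype(np.uint8)*255,228,258,238,262);print('cap',c.mean(0),rect(cast('top',c,.102)))
t=blob(((V>120)&(S<60)).astype(np.uint8)*255,415,465,220,270);print('tin',rect(cast('top',t,.05)))
j=blob((V<70).astype(np.uint8)*255,355,395,226,268);print('lid',rect(cast('top',j,.073)))
print(cast('top',[[120,257],[540,257]],.1))
E
```

```text
box (array([ 0.5585, -0.1601]), [0.10731808096170425, 0.24618099629878998], np.float32(91.48159))
flask [218 235] [269 271] (array([0.5288, 0.1739]), [0.060442518442869186, 0.09832830727100372], np.float32(107.90923))
cap [240.8235 250.8824] (array([0.5308, 0.1757]), [0.02003014273941517, 0.02233818545937538], np.float32(91.42593))
tin (array([ 0.5586, -0.2286]), [0.07061774283647537, 0.07664337009191513], np.float32(179.89418))
lid (array([ 0.5538, -0.0936]), [0.043189167976379395, 0.04487071558833122], np.float32(91.336914))
[[ 0.5129  0.4194]
 [ 0.5337 -0.4129]]
```

View pics/wrist0.png

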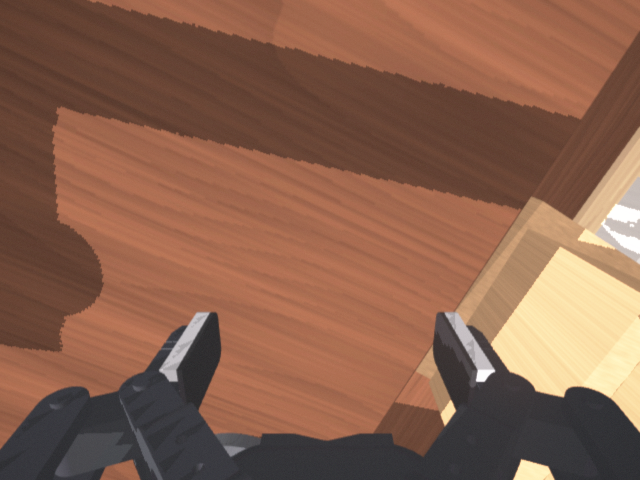

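The wrist view shows only the table, the open fingers and the tray edge at the right. The coarse poses match the given sizes, so I'm moving above the box for a close look.

```bash
python3 -m creep '[{"slide":[0,0,-3.5],"angular":[0,0,0],"claw":1},{"slide":[0,0,-3.5],"angular":[0,0,0],"claw":1},{"slide":[3.35,-1.87,0],"angular":[0,0,0],"claw":1},{"slide":[3.35,-1.87,0],"angular":[0,0,0],"claw":1},{"slide":[3.35,-1.87,0],"angular":[0,0,0],"claw":1},{"slide":[3.35,-1.87,0],"angular":[0,0,0],"claw":1},{"slide":[3.35,-1.87,0],"angular":[0,0,0],"claw":1},{"slide":[3.35,-1.87,0],"angular":[0,0,0],"claw":1},{"slide":[3.35,-1.87,0],"angular":[0,0,0],"claw":1},{"slide":[3.35,-1.87,0],"angular":[0,0,0],"claw":1}]' 40
python3 -m creep '[{"slide":[3.35,-1.87,0],"angular":[0,0,0],"claw":-1},{"slide":[3.35,-1.87,0],"angular":[0,0,0],"claw":-1},{"slide":[3.35,-1.87,0],"angular":[0,0,0],"claw":-1},{"slide":[3.35,-1.87,0],"angular":[0,0,0],"claw":-1},{"slide":[3.35,-1.87,0],"angular":[0,0,0],"claw":-1},{"slide":[0,0,0],"angular":[0,0,0.105],"claw":-1},{"slide":[0,0,0],"angular":[0,0,0.105],"claw":-1},{"slide":[0,0,0],"angular":[0,0,0.105],"claw":-1},{"slide":[0,0,0],"angular":[0,0,0.105],"claw":-1},{"slide":[0,0,0],"angular":[0,0,0],"claw":-1}]'
python3 - <<'E'
from h import *
s=manip.sense();W=tool();print(W,s['t'],s['q'],s['finger_gap'])
cv2.imwrite('pics/w1.png',viewer.snapshot('wrist'));np.save('W1.npy',W)
E
```

```text
t: 0.98
tcp_pos: [0.4474, -0.3115, 0.3011]
tool_rot: [0.975, 0.221, -0.0, -0.0]
force: [0.5, -0.0, 0.2]
finger_gap: 0.999
gripper_force: 0.0
t: 1.82
tcp_pos: [0.5575, -0.1564, 0.3009]
tool_rot: [1.0, 0.012, -0.0, -0.0]
force: [-0.3, -0.1, 0.3]
finger_gap: -0.003
gripper_force: 0.0
[[ 0.9997  0.0246 -0.0008  0.5575]
 [ 0.0246 -0.9997  0.0004 -0.1564]
 [-0.0008 -0.0004 -1.      0.3009]
 [ 0.      0.      0.      1.    ]] 1.8167 [-0.4664  0.3924  1.4642 -0.      1.2859  1.0798] -0.003084267254882367
```

View pics/w1.png

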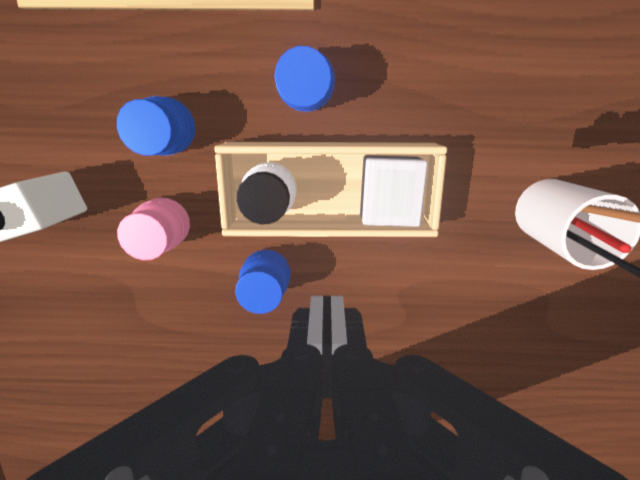

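The wrist view shows the box rim corners at (217,144), (446,144), (440,236) and (222,236). The lid is centred at (263,197), the tin top spans (363–427, 157–227), and the gap lies between cols ~297 and 362.

```bash
python3 - <<'E'
from h import *
W=np.load('W1.npy');im=cv2.imread('pics/w1.png');H,S,V=cv2.split(cv2.cvtColor(im,cv2.COLOR_BGR2HSV))
def blob(m,x0,x1,y0,y1):
    k=np.zeros(m.shape,np.uint8);k[y0:y1,x0:x1]=m[y0:y1,x0:x1].astype(np.uint8)*255
    return max(cv2.findContours(k,cv2.RETR_EXTERNAL,cv2.CHAIN_APPROX_NONE)[0],key=cv2.contourArea)[:,0]
c=cast('wrist',[[217,144],[446,144],[440,236],[222,236]],.05,W);print(c,rect(c))
c=cast('wrist',blob((V>100)&(H>10)&(H<35)&(S>50),205,458,130,245),.05,W);print('boxmask',rect(c))
l=blob(V<70,230,296,165,228);print('lid',l.min(0),l.max(0),rect(cast('wrist',l,.073,W)))
t=blob((V>110)&(S<45),350,436,150,232);print('tin',t.min(0),t.max(0),rect(cast('wrist',t,.05,W)))
E
```

```text
[[ 0.6057 -0.0428]
 [ 0.6115 -0.2764]
 [ 0.5126 -0.2824]
 [ 0.5068 -0.0414]] (array([ 0.5592, -0.1607]), [0.09895770996809006, 0.2410440444946289], np.float32(91.40008))
boxmask (array([ 0.5598, -0.1593]), [0.10302599519491196, 0.24028968811035156], np.float32(91.024635))
lid [238 172] [288 222] (array([ 0.5558, -0.0915]), [0.04862681403756142, 0.05280287563800812], np.float32(153.83179))
tin [361 157] [427 226] (array([ 0.5599, -0.2258]), [0.06636594980955124, 0.07291311770677567], np.float32(179.59253))
```

```bash
python3 -m creep '[{"slide":[0.15,0.35,3.5],"angular":[0,0,0],"claw":-1},{"slide":[0,0,3.5],"angular":[0,0,0],"claw":-1},{"slide":[0,0,3.5],"angular":[0,0,0],"claw":-1},{"slide":[0,0,3.5],"angular":[0,0,0],"claw":-1},{"slide":[0,0,3.5],"angular":[0,0,0],"claw":-1},{"slide":[0,0,3],"angular":[0,0,0],"claw":-1},{"slide":[0,0,2.5],"angular":[0,0,0],"claw":-1},{"slide":[0,0,2],"angular":[0,0,0],"claw":-1},{"slide":[0,0,1.5],"angular":[0,0,0],"claw":-1},{"slide":[0,0,0],"angular":[0,0,0],"claw":-1}]'
python3 -m creep '[{"slide":[0,0,1],"angular":[0,0,0],"claw":-1},{"slide":[0,0,0.6],"angular":[0,0,0],"claw":-1},{"slide":[0,0,0],"angular":[0,0,0],"claw":-1}]'
python3 - <<'E'
from h import *
np.save('W2.npy',tool());a=viewer.snapshot('side')[200:380,250:400];b=viewer.snapshot('wrist')
cv2.imwrite('pics/s2.png',np.hstack([cv2.resize(a,(400,480)),b[:,120:520]]))
E
```

```text
t: 2.7
tcp_pos: [0.557, -0.1594, 0.033]
tool_rot: [1.0, 0.014, -0.003, -0.002]
force: [-0.2, 0.3, 0.1]
finger_gap: 0.0
gripper_force: 0.0
t: 2.95
tcp_pos: [0.5591, -0.1602, 0.0199]
tool_rot: [1.0, 0.013, -0.0, -0.0]
force: [0.3, -0.1, -1.2]
finger_gap: 0.001
gripper_force: 0.0
```

View pics/s2.png

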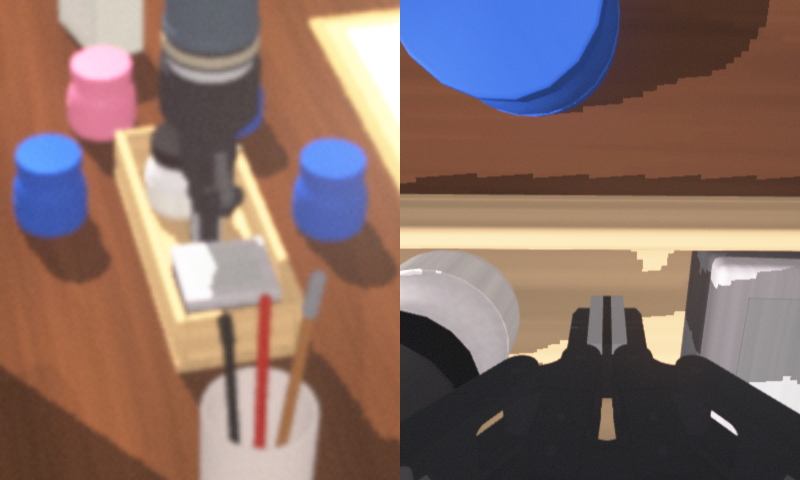

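Shut fingers stand in the gap between the jar (left) and the tin (right), with nothing touching. I'm opening them stepwise to push both outward.

```bash
python3 -m creep '[{"slide":[0,0,0],"angular":[0,0,0],"claw":-0.4},{"slide":[0,0,0],"angular":[0,0,0],"claw":-0.2},{"slide":[0,0,0],"angular":[0,0,0],"claw":-0.1},{"slide":[0,0,0.1],"angular":[0,0,0],"claw":0},{"slide":[0,0,0.1],"angular":[0,0,0],"claw":0.1},{"slide":[0,0,0.1],"angular":[0,0,0],"claw":0.2},{"slide":[0,0,0],"angular":[0,0,0],"claw":0.25},{"slide":[0,0,0],"angular":[0,0,0],"claw":0.3},{"slide":[0,0,0],"angular":[0,0,0],"claw":0.3},{"slide":[0,0,0],"angular":[0,0,0],"claw":0.3}]'
python3 - <<'E'
from h import *
np.save('W3.npy',tool());a=viewer.snapshot('side')[200:380,250:400];b=viewer.snapshot('wrist')
cv2.imwrite('pics/s3.png',np.hstack([cv2.resize(a,(400,480)),b[:,120:520]]))
E
```

```text
t: 3.88
tcp_pos: [0.5589, -0.1599, 0.017]
tool_rot: [1.0, 0.013, -0.0, -0.0]
force: [-0.9, 1.2, -0.0]
finger_gap: 0.652
gripper_force: 1.1
```

View pics/s3.png

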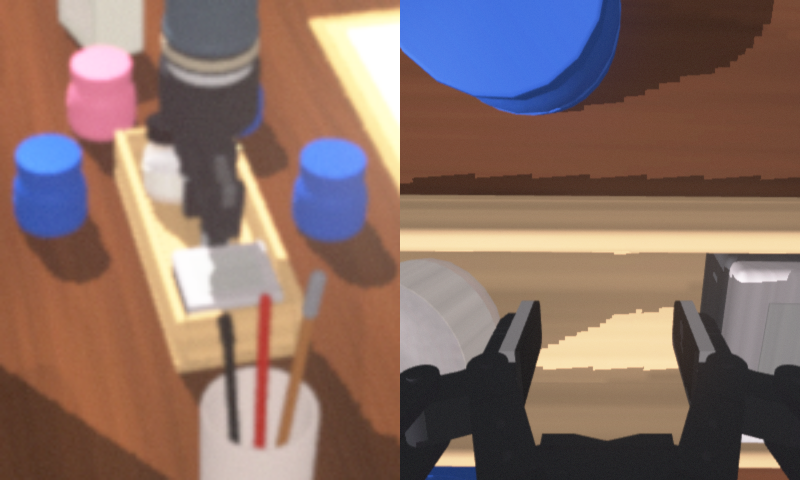

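Both are moving outward. The fingers touch the jar and the tin, and both still stand flat.

```bash
python3 -m creep '[{"slide":[0,0,0],"angular":[0,0,0],"claw":0.35},{"slide":[0,0,0],"angular":[0,0,0],"claw":0.4},{"slide":[0,0,0],"angular":[0,0,0],"claw":0.45},{"slide":[0,0,0],"angular":[0,0,0],"claw":0.5},{"slide":[0,0,0],"angular":[0,0,0],"claw":0.5},{"slide":[0,0,0],"angular":[0,0,0],"claw":0.55},{"slide":[0,0,0],"angular":[0,0,0],"claw":0.58},{"slide":[0,0,0],"angular":[0,0,0],"claw":0.6},{"slide":[0,0,0],"angular":[0,0,0],"claw":0.6},{"slide":[0,0,0],"angular":[0,0,0],"claw":0.6}]' 20
python3 - <<'E'
from h import *
np.save('W4.npy',tool());a=viewer.snapshot('side')[200:380,250:400];b=viewer.snapshot('wrist')
cv2.imwrite('pics/s4.png',np.hstack([cv2.resize(a,(400,480)),b[:,120:520]]))
E
```

```text
t: 4.82
tcp_pos: [0.559, -0.1601, 0.0171]
tool_rot: [1.0, 0.013, -0.0, -0.0]
force: [-0.7, 0.6, -1.9]
finger_gap: 0.796
gripper_force: 7.4
```

View pics/s4.png

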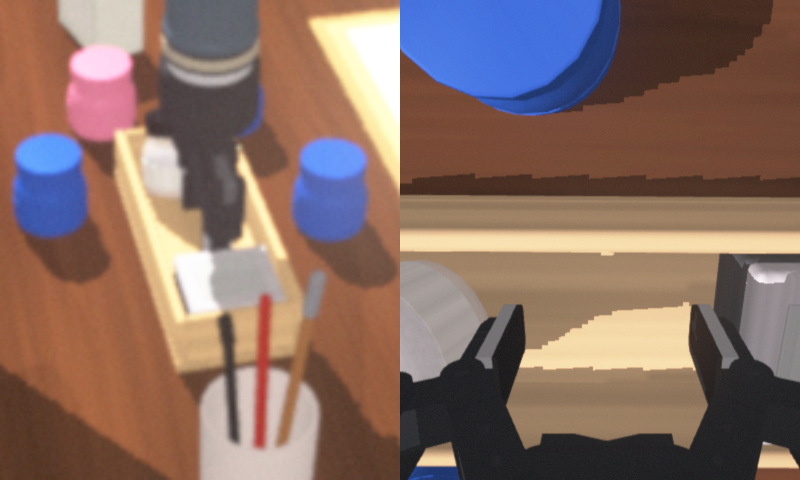

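```bash
python3 -m creep '[{"slide":[0,0,0],"angular":[0,0,0],"claw":0},{"slide":[0,0,0],"angular":[0,0,0],"claw":0},{"slide":[0,0,0],"angular":[0,0,0],"claw":0},{"slide":[0,0,-3.5],"angular":[0,0,0],"claw":-1},{"slide":[0,0,-4],"angular":[0,0,0],"claw":-1},{"slide":[0,0,-4],"angular":[0,0,0],"claw":-1},{"slide":[0,0,-4],"angular":[0,0,0],"claw":-1},{"slide":[0,0,-4],"angular":[0,0,0],"claw":-1},{"slide":[0,0,-4],"angular":[0,0,0],"claw":-1},{"slide":[0,0,-4],"angular":[0,0,0],"claw":-1}]'
python3 -m creep '[{"slide":[0,4,0],"angular":[0,0,0],"claw":-1},{"slide":[0,0,0],"angular":[0,0,0],"claw":-1},{"slide":[0,0,0],"angular":[0,0,0],"claw":-1}]'
python3 - <<'E'
from h import *
W=tool();np.save('W5.npy',W);im=viewer.snapshot('wrist');cv2.imwrite('pics/w5.png',im)
print(W)
H,S,V=cv2.split(cv2.cvtColor(im,cv2.COLOR_BGR2HSV))
cv2.imwrite('pics/w5c.png',cv2.resize(im[110:250,100:440],None,fx=2.3,fy=2.3,interpolation=cv2.INTER_CUBIC))
E
```

```text
t: 5.75
tcp_pos: [0.5589, -0.16, 0.2948]
tool_rot: [1.0, 0.013, 0.0, 0.0]
force: [0.4, -0.9, -1.1]
finger_gap: 0.001
gripper_force: 0.0
t: 6.0
tcp_pos: [0.5604, -0.2018, 0.2933]
tool_rot: [1.0, 0.012, 0.001, 0.001]
force: [-0.8, -0.2, -0.5]
finger_gap: -0.003
gripper_force: 0.0
[[ 0.9997  0.0234  0.002   0.5604]
 [ 0.0234 -0.9997 -0.0013 -0.2018]
 [ 0.002   0.0014 -1.      0.2933]
 [ 0.      0.      0.      1.    ]]
```

View pics/w5c.png

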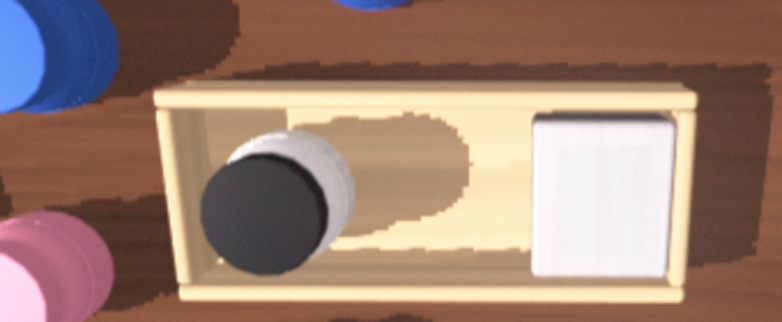

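The view shows the tin top at cols 331–392 and the jar lid at cols 187–243, rows 176–229. Both have moved outward; I'm working out the gap next.

```bash
python3 - <<'E'
from h import *
W=np.load('W5.npy')
f=lambda x,y:[100+x/2.3,110+y/2.3]
print('rim',cast('wrist',[f(154,90),f(697,92),f(684,302),f(180,300)],.05,W))
c=cast('wrist',[f(154,90),f(697,92),f(684,302),f(180,300)],.05,W);print(rect(c))
print('lid L/R',cast('wrist',[f(201,212),f(328,212),f(264,153),f(264,274)],.073,W))
print('tin',cast('wrist',[f(532,117),f(675,120),f(670,277),f(532,276)],.05,W))
print('flask',)
E
```

```text
rim [[ 0.604  -0.0403]
 [ 0.6086 -0.2776]
 [ 0.5114 -0.2801]
 [ 0.507  -0.0417]]
(array([ 0.5578, -0.16  ]), [0.09722976386547089, 0.23841752111911774], np.float32(91.05626))
lid L/R [[ 0.5554 -0.0642]
 [ 0.5567 -0.1187]
 [ 0.5814 -0.0931]
 [ 0.5281 -0.0892]]
tin [[ 0.5962 -0.2057]
 [ 0.5963 -0.2689]
 [ 0.5237 -0.2725]
 [ 0.5227 -0.2077]]
flask
```

```bash
python3 -m creep '[{"slide":[0,-4,0],"angular":[0,0,0],"claw":-1},{"slide":[0,-4,0],"angular":[0,0,0],"claw":-1},{"slide":[0,-4,0],"angular":[0,0,0],"claw":0},{"slide":[0,-4,0],"angular":[0,0,0],"claw":1},{"slide":[0,-4,0],"angular":[0,0,0],"claw":1},{"slide":[0,-4,0],"angular":[0,0,0],"claw":1},{"slide":[-0.5,-4,0],"angular":[0,0,0],"claw":1},{"slide":[-1,-4,0],"angular":[0,0,0],"claw":1},{"slide":[-1,-4,0],"angular":[0,0,0],"claw":1},{"slide":[-1,0,0],"angular":[0,0,0],"claw":1}]' 40
python3 -m creep '[{"slide":[0,0,0],"angular":[0,0,-0.124],"claw":1},{"slide":[0,0,0],"angular":[0,0,-0.124],"claw":1},{"slide":[0,0,0],"angular":[0,0,-0.124],"claw":1},{"slide":[0,0,0],"angular":[0,0,-0.124],"claw":1},{"slide":[0,0,0],"angular":[0,0,-0.124],"claw":1},{"slide":[0,0,0],"angular":[0,0,-0.124],"claw":1},{"slide":[0,0,0],"angular":[0,0,-0.124],"claw":1},{"slide":[0,0,0],"angular":[0,0,-0.124],"claw":1},{"slide":[0,0,0],"angular":[0,0,-0.124],"claw":1},{"slide":[0,0,0],"angular":[0,0,-0.124],"claw":1}]'
python3 -m creep '[{"slide":[0,0,0],"angular":[0,0,-0.124],"claw":1},{"slide":[0,0,0],"angular":[0,0,-0.124],"claw":1},{"slide":[0,0,0],"angular":[0,0,-0.124],"claw":1},{"slide":[0,0,0],"angular":[0,0,-0.124],"claw":1},{"slide":[0,0,0],"angular":[0,0,-0.124],"claw":1},{"slide":[0,0,0],"angular":[0,0,0],"claw":1},{"slide":[0,0,0],"angular":[0,0,0],"claw":1}]'
python3 - <<'E'
from h import *
W=tool();np.save('W6.npy',W);im=viewer.snapshot('wrist');cv2.imwrite('pics/w6.png',im)
t=viewer.snapshot('top');s=viewer.snapshot('side');cv2.imwrite('pics/t6.png',t);cv2.imwrite('pics/sd6.png',s)
t0=cv2.imread('pics/top0.png');s0=cv2.imread('pics/side0.png')
c=lambda i:cv2.resize(i[210:280,340:475],(400,207),interpolation=cv2.INTER_CUBIC)
d=lambda i:cv2.resize(i[235:345,280:380],(327,360),interpolation=cv2.INTER_CUBIC)
w=cv2.resize(im,(480,360));
o=np.zeros((600,800,3),np.uint8);o[:207,:400]=c(t0);o[:207,400:]=c(t);o[220:580,:320]=d(s)[:,:320];o[220:580,320:]=w
cv2.imwrite('pics/m6.png',o);print(W)
E
```

```text
t: 6.88
tcp_pos: [0.5131, 0.1657, 0.2912]
tool_rot: [1.0, 0.017, -0.001, -0.002]
force: [-0.6, -0.5, -1.3]
finger_gap: 1.0
gripper_force: 0.0
t: 7.72
tcp_pos: [0.5147, 0.1589, 0.2912]
tool_rot: [0.804, 0.594, -0.001, -0.001]
force: [0.4, 0.1, -0.5]
finger_gap: 1.003
gripper_force: 0.0
t: 8.3
tcp_pos: [0.515, 0.1588, 0.2915]
tool_rot: [0.589, 0.808, -0.001, -0.001]
force: [-1.8, 0.2, 0.9]
finger_gap: 0.998
gripper_force: 0.0
[[-0.3072  0.9516 -0.0021  0.515 ]
 [ 0.9516  0.3072 -0.0001  0.1588]
 [ 0.0005 -0.0021 -1.      0.2915]
 [ 0.      0.      0.      1.    ]]
```

View pics/m6.png

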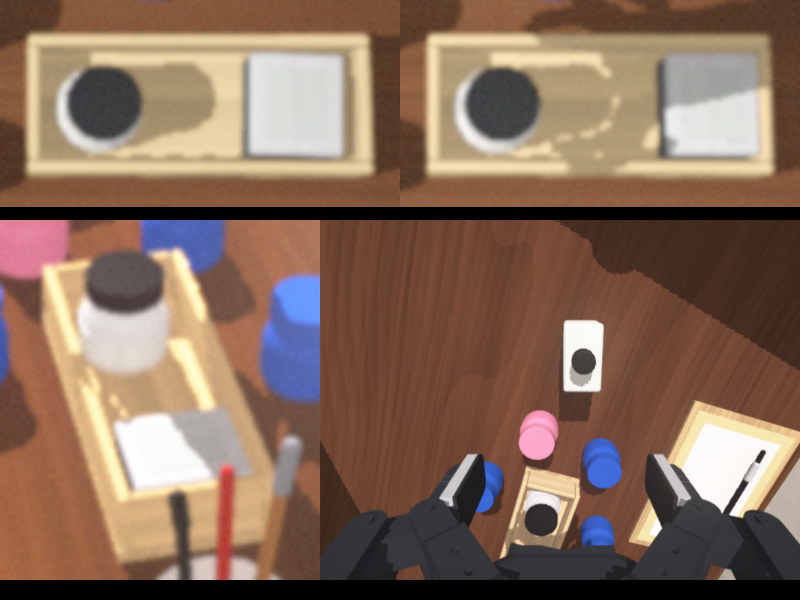

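The montage shows the tin against its wall, but the jar has moved only ~3 mm and is still ~10 mm off its wall, leaving a gap of ~86 mm. The flask's cap is at about (351,187) in the full wrist frame. I'll push the jar again using the flat side of the shut fingers, and measure the flask from this picture.

```bash
python3 - <<'E'
from h import *
W=np.load('W6.npy');im=cv2.imread('pics/w6.png');H,S,V=cv2.split(cv2.cvtColor(im,cv2.COLOR_BGR2HSV))
def blob(m,x0,x1,y0,y1):
    k=np.zeros(m.shape,np.uint8);k[y0:y1,x0:x1]=m[y0:y1,x0:x1].astype(np.uint8)*255
    return max(cv2.findContours(k,cv2.RETR_EXTERNAL,cv2.CHAIN_APPROX_NONE)[0],key=cv2.contourArea)[:,0]
b=blob((V>110)&(S<60),310,395,120,240);c=blob(V<90,330,372,165,208)
print('body',b.min(0),b.max(0),rect(cast('wrist',b,.08,W)));print('cap',c.min(0),c.max(0),rect(cast('wrist',c,.102,W)))
t=cv2.imread('pics/t6.png');V=cv2.cvtColor(t,cv2.COLOR_BGR2HSV)[...,2]
print('lid top',rect(cast('top',blob(V<70,355,395,226,268),.073)))
E
python3 -m creep '[{"slide":[0,0,0],"angular":[0,0,0.097],"claw":-1},{"slide":[0,0,0],"angular":[0,0,0.097],"claw":-1},{"slide":[0,0,0],"angular":[0,0,0.097],"claw":-1},{"slide":[-4,0.45,0],"angular":[0,0,0],"claw":-1},{"slide":[-4,0.45,0],"angular":[0,0,0],"claw":-1},{"slide":[-4,0.45,0],"angular":[0,0,0],"claw":-1},{"slide":[-4,0.45,0],"angular":[0,0,0],"claw":-1},{"slide":[-4,0.45,0],"angular":[0,0,0],"claw":-1},{"slide":[-4,0.45,0],"angular":[0,0,0],"claw":-1},{"slide":[-4,0.45,0],"angular":[0,0,0],"claw":-1}]'
python3 -m creep '[{"slide":[-4,0.45,0],"angular":[0,0,0],"claw":-1},{"slide":[0,0,4],"angular":[0,0,0],"claw":-1},{"slide":[0,0,4],"angular":[0,0,0],"claw":-1},{"slide":[0,0,4],"angular":[0,0,0],"claw":-1},{"slide":[0,0,3],"angular":[0,0,0],"claw":-1},{"slide":[0,0,0],"angular":[0,0,0],"claw":-1},{"slide":[0,0,0],"angular":[0,0,0],"claw":-1}]'
python3 -c "
from h import *
print(tool())"
```

```text
body [324 133] [378 229] (array([0.53  , 0.1839]), [0.04965479299426079, 0.09151403605937958], np.float32(107.76578))
cap [336 172] [366 205] (array([0.5299, 0.1827]), [0.026927554979920387, 0.029849085956811905], np.float32(108.35538))
lid top (array([ 0.5538, -0.0916]), [0.040896110236644745, 0.044268395751714706], np.float32(154.6337))
t: 9.28
tcp_pos: [0.554, -0.1223, 0.2923]
tool_rot: [0.699, 0.715, 0.0, -0.0]
force: [0.4, -0.8, -0.2]
finger_gap: -0.008
gripper_force: 0.0
t: 9.87
tcp_pos: [0.5587, -0.1599, 0.141]
tool_rot: [0.699, 0.715, -0.001, -0.002]
force: [0.6, -0.0, 0.9]
finger_gap: 0.003
gripper_force: 0.0
[[-0.023   0.9997 -0.0037  0.5587]
 [ 0.9997  0.023   0.0019 -0.1599]
 [ 0.002  -0.0037 -1.      0.141 ]
 [ 0.      0.      0.      1.    ]]
```

```bash
python3 -m creep '[{"slide":[-0.2,0,3],"angular":[0,0,0],"claw":-1},{"slide":[0,0,3],"angular":[0,0,0],"claw":-1},{"slide":[0,0,2.5],"angular":[0,0,0],"claw":-1},{"slide":[0,0,1.8],"angular":[0,0,0],"claw":-1},{"slide":[0,0,1],"angular":[0,0,0],"claw":-1},{"slide":[0,0,0],"angular":[0,0,0],"claw":-1},{"slide":[0,0,0],"angular":[0,0,0],"claw":-1}]'
python3 -m creep '[{"slide":[0.5,0,0],"angular":[0,0,0],"claw":-1},{"slide":[0.5,0,0],"angular":[0,0,0],"claw":-1},{"slide":[0.5,0,0],"angular":[0,0,0],"claw":-1},{"slide":[0.4,0,0],"angular":[0,0,0],"claw":-1},{"slide":[0.4,0,0],"angular":[0,0,0],"claw":-1},{"slide":[0.4,0,0],"angular":[0,0,0],"claw":-1},{"slide":[0.3,0,0],"angular":[0,0,0],"claw":-1},{"slide":[0,0,0],"angular":[0,0,0],"claw":-1}]'
python3 -m creep '[{"slide":[0.3,0,0],"angular":[0,0,0],"claw":-1},{"slide":[0.2,0,0],"angular":[0,0,0],"claw":-1},{"slide":[0,0,0],"angular":[0,0,0],"claw":-1}]'
python3 -m creep '[{"slide":[0.3,0,0],"angular":[0,0,0],"claw":-1},{"slide":[0.2,0,0],"angular":[0,0,0],"claw":-1},{"slide":[0,0,0],"angular":[0,0,0],"claw":-1}]'
```

```text
t: 10.45
tcp_pos: [0.5612, -0.1629, 0.031]
tool_rot: [0.699, 0.716, 0.0, 0.002]
force: [-0.1, -0.0, 0.2]
finger_gap: -0.003
gripper_force: 0.0
t: 11.12
tcp_pos: [0.5587, -0.1314, 0.0293]
tool_rot: [0.698, 0.716, -0.0, -0.0]
force: [0.8, 0.3, -0.5]
finger_gap: 0.001
gripper_force: 0.0
t: 11.37
tcp_pos: [0.559, -0.1272, 0.0293]
tool_rot: [0.699, 0.716, 0.0, 0.0]
force: [0.4, -0.4, -0.2]
finger_gap: 0.003
gripper_force: 0.1
t: 11.62
tcp_pos: [0.5587, -0.122, 0.0293]
tool_rot: [0.699, 0.716, 0.0, -0.0]
force: [0.6, 0.2, -0.2]
finger_gap: 0.007
gripper_force: 0.2
```

```bash
python3 -m creep '[{"slide":[0.2,0,0],"angular":[0,0,0],"claw":-1},{"slide":[0.1,0,0],"angular":[0,0,0],"claw":-1},{"slide":[0,0,0],"angular":[0,0,0],"claw":-1}]'
python3 -m creep '[{"slide":[0.2,0,0],"angular":[0,0,0],"claw":-1},{"slide":[0,0,0],"angular":[0,0,0],"claw":-1}]'
python3 - <<'E'
from h import *
np.save('W7.npy',tool());s=viewer.snapshot('side');t=viewer.snapshot('top');w=viewer.snapshot('wrist');cv2.imwrite('pics/w7.png',w)
o=np.zeros((440,800,3),np.uint8);o[:360,:320]=cv2.resize(s[235:345,280:380],(327,360))[:,:320];o[:360,320:]=cv2.resize(w,(480,360))
cv2.imwrite('pics/m7.png',o)
E
```

```text
t: 11.87
tcp_pos: [0.5586, -0.1192, 0.0293]
tool_rot: [0.698, 0.716, -0.0, 0.0]
force: [0.3, -0.8, -0.5]
finger_gap: 0.0
gripper_force: 0.4
t: 12.03
tcp_pos: [0.5598, -0.1188, 0.0297]
tool_rot: [0.698, 0.716, -0.0, 0.002]
force: [0.0, -5.4, -0.9]
finger_gap: 0.002
gripper_force: 2.7
```

View pics/m7.png

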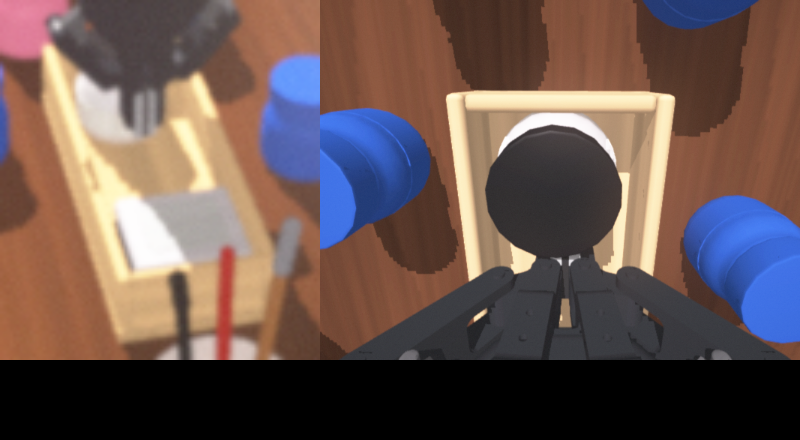

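The picture shows the jar against the end wall, with the fingers behind it. The −5.4 N reaction at TCP y = −0.119 confirms the wall contact. That makes the gap about −0.108 to −0.208, so I'm going to the flask.

```bash
python3 -m creep '[{"slide":[-0.5,0,0],"angular":[0,0,0],"claw":-1},{"slide":[-0.5,0,0],"angular":[0,0,0],"claw":-1},{"slide":[0,0,-3.5],"angular":[0,0,0],"claw":-1},{"slide":[0,0,-4],"angular":[0,0,0],"claw":-1},{"slide":[0,0,-4],"angular":[0,0,0],"claw":-1},{"slide":[0,0,-4],"angular":[0,0,0],"claw":-1},{"slide":[0,0,-4],"angular":[0,0,0],"claw":-1},{"slide":[0,0,-2.5],"angular":[0,0,0],"claw":1},{"slide":[3.9,-0.29,0],"angular":[0,0,0],"claw":1},{"slide":[3.9,-0.29,0],"angular":[0,0,0],"claw":1}]'
python3 -m creep '[{"slide":[3.9,-0.29,0],"angular":[0,0,0],"claw":1},{"slide":[3.9,-0.29,0],"angular":[0,0,0],"claw":1},{"slide":[3.9,-0.29,0],"angular":[0,0,0],"claw":1},{"slide":[3.9,-0.29,0],"angular":[0,0,0],"claw":1},{"slide":[3.9,-0.29,0],"angular":[0,0,0],"claw":1},{"slide":[3.9,-0.29,0],"angular":[0,0,0],"claw":1},{"slide":[0,0,0],"angular":[0,0,-0.1],"claw":1},{"slide":[0,0,0],"angular":[0,0,-0.1],"claw":1},{"slide":[0,0,0],"angular":[0,0,-0.09],"claw":1},{"slide":[0,0,0],"angular":[0,0,0],"claw":1}]'
python3 -m creep '[{"slide":[0,0,0],"angular":[0,0,0],"claw":1},{"slide":[0,0,0],"angular":[0,0,0],"claw":1}]'
python3 - <<'E'
from h import *
W=tool();np.save('W8.npy',W);im=viewer.snapshot('wrist');cv2.imwrite('pics/w8.png',im);print(W)
c,T=cam('wrist',W);f=240/np.tan(np.radians(c['fov_y']/2))
def proj(p):
    q=np.linalg.inv(T)@np.r_[p,1];return c['cx']+f*q[0]/-q[2],c['cy']-f*q[1]/-q[2]
u,v=map(int,proj([.53,.183,.08]));print('expected',u,v)
H,S,V=cv2.split(cv2.cvtColor(im,cv2.COLOR_BGR2HSV))
m=((V>90)&(S<70)).astype(np.uint8);n,L,st,ce=cv2.connectedComponentsWithStats(m)
for i in range(1,n):
    if st[i,4]>600:print('white',st[i],ce[i])
m=((V<75)&(S<120)).astype(np.uint8);n,L,st,ce=cv2.connectedComponentsWithStats(m)
for i in range(1,n):
    if st[i,4]>600:print('dark',st[i],ce[i])
E
```

```text
t: 13.02
tcp_pos: [0.5526, -0.0506, 0.2519]
tool_rot: [0.7, 0.714, 0.002, 0.002]
force: [0.0, 0.9, -0.2]
finger_gap: 0.417
gripper_force: 0.0
t: 13.85
tcp_pos: [0.5274, 0.1846, 0.249]
tool_rot: [0.587, 0.81, -0.0, -0.001]
force: [-0.1, -1.3, -0.1]
finger_gap: 1.001
gripper_force: 0.0
t: 14.02
tcp_pos: [0.528, 0.1838, 0.2492]
tool_rot: [0.589, 0.808, -0.0, -0.0]
force: [-0.1, -0.3, -0.3]
finger_gap: 1.001
gripper_force: 0.0
[[-0.3066  0.9519 -0.0007  0.528 ]
 [ 0.9519  0.3066  0.0002  0.1838]
 [ 0.0004 -0.0006 -1.      0.2492]
 [ 0.      0.      0.      1.    ]]
expected 328 215
white [ 300  156   60  109 5187] [328.9904 207.1835]
white [ 479  287  140  109 8347] [544.4011 342.7548]
white [ 159  312   52   70 1119] [182.4155 346.3476]
white [ 444  312   52   70 1134] [470.8016 346.3377]
white [ 605  345   35   88 1513] [628.1223 389.4052]
white [255 395  52  34 790] [279.5924 408.3139]
dark [313 204  34  37 773] [328.2536 224.6028]
dark [    0   312   640   168 48656] [320.892  430.8491]
```

```bash
python3 - <<'E'
from h import *
W=np.load('W8.npy')
def t(px,z):
    p=cast('wrist',[px],z,W)[0];return (np.r_[p,z]-W[:3,3])@W[:3,:3]
im=cv2.imread('pics/w8.png');H,S,V=cv2.split(cv2.cvtColor(im,cv2.COLOR_BGR2HSV))
k=np.zeros(V.shape,np.uint8);k[150:270,295:365]=((V>90)&(S<70))[150:270,295:365]
b=max(cv2.findContours(k,cv2.RETR_EXTERNAL,cv2.CHAIN_APPROX_NONE)[0],key=cv2.contourArea)[:,0]
print('cap near',t([330,241],.102)[0]+.015,'cap y',t([313,226],.102)[1],t([347,226],.102)[1])
print('body -x',t([330,265],.08)[0]+.044,'base +x',t([330,156],0)[0]-.044)
for r in (175,200,230,255):
    x=b[b[:,1]==r][:,0];print(r,x.min(),x.max(),t([x.min(),r],.08)[1],t([x.max()+1,r],.08)[1])
E
```

```text
cap near -0.001847816687589307 cap y -0.010901354993359265 0.01652713312930954
body -x -0.0033029913258521074 base +x -0.003850207016716331
175 300 359 -0.022041912271387517 0.027762873845671103
200 300 358 -0.022523465171948597 0.027522265685803807
230 300 357 -0.023129877883907517 0.027393437488289183
255 301 356 -0.022769388224012928 0.02713218388884071
```

```bash
python3 -m creep '[{"slide":[-0.3,0.25,3.5],"angular":[0,0,0],"claw":1},{"slide":[0,0,3.5],"angular":[0,0,0],"claw":1},{"slide":[0,0,3.5],"angular":[0,0,0],"claw":1},{"slide":[0,0,3],"angular":[0,0,0],"claw":1},{"slide":[0,0,2.5],"angular":[0,0,0],"claw":1},{"slide":[0,0,2],"angular":[0,0,0],"claw":1},{"slide":[0,0,1.5],"angular":[0,0,0],"claw":1},{"slide":[0,0,1.2],"angular":[0,0,0],"claw":1},{"slide":[0,0,0],"angular":[0,0,0],"claw":1},{"slide":[0,0,0],"angular":[0,0,0],"claw":1}]'
python3 -m creep '[{"slide":[0,0,0],"angular":[0,0,0],"claw":0.5},{"slide":[0,0,0],"angular":[0,0,0],"claw":0.35},{"slide":[0,0,0],"angular":[0,0,0],"claw":0.25},{"slide":[0,0,0],"angular":[0,0,0],"claw":0.1},{"slide":[0,0,0],"angular":[0,0,0],"claw":-0.2},{"slide":[0,0,0],"angular":[0,0,0],"claw":-1},{"slide":[0,0,0],"angular":[0,0,0],"claw":-1},{"slide":[0,0,0],"angular":[0,0,0],"claw":-1}]' 50
```

```text
t: 14.9
tcp_pos: [0.5314, 0.1818, 0.042]
tool_rot: [0.588, 0.809, -0.0, -0.0]
force: [0.4, -0.2, -0.5]
finger_gap: 0.999
gripper_force: 0.0
t: 15.57
tcp_pos: [0.5317, 0.182, 0.0436]
tool_rot: [0.588, 0.809, 0.0, 0.001]
force: [-1.6, -1.2, 6.4]
finger_gap: 0.578
gripper_force: 53.1
```

```bash
python3 -m creep '[{"slide":[0,0,-1.5],"angular":[0,0,0],"claw":-1},{"slide":[0,0,-2.5],"angular":[0,0,0],"claw":-1},{"slide":[0,0,-3],"angular":[0,0,0],"claw":-1},{"slide":[0,0,-3],"angular":[0,0,0],"claw":-1},{"slide":[0,0,-2.5],"angular":[0,0,0],"claw":-1},{"slide":[0,0,-1.5],"angular":[0,0,0],"claw":-1},{"slide":[0,0,0],"angular":[0,0,0.097],"claw":-1},{"slide":[0,0,0],"angular":[0,0,0.097],"claw":-1},{"slide":[0,0,0],"angular":[0,0,0.097],"claw":-1},{"slide":[0,0,0],"angular":[0,0,0],"claw":-1}]'
python3 -m creep '[{"slide":[-2,0.15,0],"angular":[0,0,0],"claw":-1},{"slide":[-3,0.15,0],"angular":[0,0,0],"claw":-1},{"slide":[-3.5,0.2,0],"angular":[0,0,0],"claw":-1},{"slide":[-4,0.2,0],"angular":[0,0,0],"claw":-1},{"slide":[-4,0.2,0],"angular":[0,0,0],"claw":-1},{"slide":[-4,0.2,0],"angular":[0,0,0],"claw":-1},{"slide":[-4,0.2,0],"angular":[0,0,0],"claw":-1},{"slide":[-3.5,0.2,0],"angular":[0,0,0],"claw":-1},{"slide":[-3,0.2,0],"angular":[0,0,0],"claw":-1},{"slide":[-2,0.2,0],"angular":[0,0,0],"claw":-1}]'
python3 -m creep '[{"slide":[-1,0,0],"angular":[0,0,0],"claw":-1},{"slide":[0,0,0],"angular":[0,0,0],"claw":-1},{"slide":[0,0,0],"angular":[0,0,0],"claw":-1},{"slide":[0,0,0],"angular":[0,0,0],"claw":-1}]'
python3 - <<'E'
from h import *
W=tool();np.save('W9.npy',W);im=viewer.snapshot('wrist');cv2.imwrite('pics/w9.png',im);print(W)
H,S,V=cv2.split(cv2.cvtColor(im,cv2.COLOR_BGR2HSV))
c,T=cam('wrist',W);f=240/np.tan(np.radians(c['fov_y']/2))
p=np.array([0,.044,0,1.])  # flask bottom far edge expected
for q in ([.044,0,.042],[.044,0,-.038],[-.044,0,-.038]):
    a=np.linalg.inv(c['tool_from_camera'])@np.r_[q,1];print(q,c['cx']+f*a[0]/-a[2],c['cy']-f*a[1]/-a[2])
col=im[:,330];print([(r,*col[r]) for r in range(60,330,5)])
E
```

```text
t: 16.4
tcp_pos: [0.5308, 0.182, 0.1821]
tool_rot: [0.699, 0.715, -0.0, -0.0]
force: [-0.3, 0.1, -3.7]
finger_gap: 0.577
gripper_force: 53.3
t: 17.23
tcp_pos: [0.558, -0.1509, 0.182]
tool_rot: [0.699, 0.715, -0.0, 0.0]
force: [0.2, -0.2, -2.8]
finger_gap: 0.582
gripper_force: 53.3
t: 17.57
tcp_pos: [0.5575, -0.1556, 0.1819]
tool_rot: [0.698, 0.716, -0.0, -0.001]
force: [-0.9, 0.2, -3.5]
finger_gap: 0.58
gripper_force: 53.3
[[-0.0247  0.9997 -0.0017  0.5575]
 [ 0.9997  0.0247  0.0016 -0.1556]
 [ 0.0017 -0.0016 -1.      0.1819]
 [ 0.      0.      0.      1.    ]]
[0.044, 0, 0.042] 326.5757730616349 194.86675105809366
[0.044, 0, -0.038] 326.2945994669458 251.52780090054534
[-0.044, 0, -0.038] 326.3418365829867 471.95446626556856
[(60, np.uint8(82), np.uint8(108), np.uint8(147)), (65, np.uint8(150), np.uint8(194), np.uint8(230)), (70, np.uint8(107), np.uint8(139), np.uint8(172)), (75, np.uint8(121), np.uint8(130), np.uint8(145)), (80, np.uint8(53), np.uint8(52), np.uint8(58)), (85, np.uint8(49), np.uint8(49), np.uint8(53)), (90, np.uint8(49), np.uint8(50), np.uint8(54)), (95, np.uint8(48
[... 1678 characters left out ...]
t8(243), np.uint8(247)), (265, np.uint8(233), np.uint8(238), np.uint8(243)), (270, np.uint8(233), np.uint8(239), np.uint8(243)), (275, np.uint8(233), np.uint8(239), np.uint8(243)), (280, np.uint8(233), np.uint8(239), np.uint8(243)), (285, np.uint8(234), np.uint8(239), np.uint8(243)), (290, np.uint8(233), np.uint8(239), np.uint8(243)), (295, np.uint8(232), np.uint8(237), np.uint8(242)), (300, np.uint8(233), np.uint8(238), np.uint8(242)), (305, np.uint8(231), np.uint8(238), np.uint8(242)), (310, np.uint8(231), np.uint8(238), np.uint8(242)), (315, np.uint8(232), np.uint8(237), np.uint8(242)), (320, np.uint8(232), np.uint8(238), np.uint8(242)), (325, np.uint8(231), np.uint8(238), np.uint8(242))]
```

The flask's bottom far edge is at row ~196, against 195 predicted, so it sits centred in the tool to within 1 mm. I'm lowering it slowly, 2 mm towards the tin.

```bash
python3 -m creep '[{"slide":[-0.2,0.1,1.5],"angular":[0,0,0],"claw":-1},{"slide":[0,0,2],"angular":[0,0,0],"claw":-1},{"slide":[0,0,1.5],"angular":[0,0,0],"claw":-1},{"slide":[0,0,1],"angular":[0,0,0],"claw":-1},{"slide":[0,0,0.8],"angular":[0,0,0],"claw":-1},{"slide":[0,0,0.8],"angular":[0,0,0],"claw":-1},{"slide":[0,0,0.8],"angular":[0,0,0],"claw":-1},{"slide":[0,0,0],"angular":[0,0,0],"claw":-1},{"slide":[0,0,0],"angular":[0,0,0],"claw":-1}]'
python3 -m creep '[{"slide":[0,0,0.5],"angular":[0,0,0],"claw":-1},{"slide":[0,0,0.5],"angular":[0,0,0],"claw":-1},{"slide":[0,0,0.5],"angular":[0,0,0],"claw":-1},{"slide":[0,0,0],"angular":[0,0,0],"claw":-1}]'
```

```text
t: 18.37
tcp_pos: [0.5593, -0.1593, 0.0981]
tool_rot: [0.699, 0.715, -0.0, -0.0]
force: [0.1, 0.4, -2.6]
finger_gap: 0.575
gripper_force: 53.2
t: 18.7
tcp_pos: [0.5587, -0.1593, 0.0824]
tool_rot: [0.699, 0.715, -0.0, -0.001]
force: [-0.2, -0.2, -4.0]
finger_gap: 0.581
gripper_force: 53.2
```

```bash
python3 -m creep '[{"slide":[0.1,0,0.4],"angular":[0,0,0],"claw":-1},{"slide":[0,0,0.4],"angular":[0,0,0],"claw":-1},{"slide":[0,0,0.4],"angular":[0,0,0],"claw":-1},{"slide":[0,0,0.4],"angular":[0,0,0],"claw":-1},{"slide":[0,0,0.4],"angular":[0,0,0],"claw":-1},{"slide":[0,0,0.4],"angular":[0,0,0],"claw":-1},{"slide":[0,0,0.3],"angular":[0,0,0],"claw":-1},{"slide":[0,0,0],"angular":[0,0,0],"claw":-1},{"slide":[0,0,0],"angular":[0,0,0],"claw":-1}]'
python3 -m creep '[{"slide":[0,0,0.15],"angular":[0,0,0],"claw":-1},{"slide":[0,0,0.15],"angular":[0,0,0],"claw":-1},{"slide":[0,0,0],"angular":[0,0,0],"claw":-1}]'
```

```text
t: 19.45
tcp_pos: [0.5592, -0.1584, 0.056]
tool_rot: [0.699, 0.715, -0.0, -0.0]
force: [-0.4, 0.1, -3.0]
finger_gap: 0.577
gripper_force: 53.2
t: 19.7
tcp_pos: [0.5592, -0.1584, 0.0532]
tool_rot: [0.699, 0.715, -0.0, -0.0]
force: [-0.1, -0.1, -2.7]
finger_gap: 0.579
gripper_force: 53.2
```

```bash
python3 -m creep '[{"slide":[0,0,0.1],"angular":[0,0,0],"claw":-1},{"slide":[0,0,0.1],"angular":[0,0,0],"claw":-1},{"slide":[0,0,0],"angular":[0,0,0],"claw":-1}]'
python3 -m creep '[{"slide":[0,0,0.1],"angular":[0,0,0],"claw":-1},{"slide":[0,0,0],"angular":[0,0,0],"claw":-1}]'
```

```text
t: 19.95
tcp_pos: [0.5595, -0.1585, 0.0516]
tool_rot: [0.699, 0.715, 0.0, 0.0]
force: [-1.6, 0.2, -0.5]
finger_gap: 0.579
gripper_force: 53.4
t: 20.12
tcp_pos: [0.5595, -0.1586, 0.0516]
tool_rot: [0.699, 0.715, 0.0, 0.0]
force: [-1.9, 0.3, 5.8]
finger_gap: 0.578
gripper_force: 54.1
```

The flask is on the floor at the expected height. Releasing and withdrawing.

```bash
python3 -m creep '[{"slide":[0,0,0],"angular":[0,0,0],"claw":0.2},{"slide":[0,0,0],"angular":[0,0,0],"claw":0.3},{"slide":[0,0,0],"angular":[0,0,0],"claw":0.4},{"slide":[0,0,0],"angular":[0,0,0],"claw":0.5},{"slide":[0,0,0],"angular":[0,0,0],"claw":0.5}]'
python3 -m creep '[{"slide":[0,0,-1],"angular":[0,0,0],"claw":0.5},{"slide":[0,0,-2],"angular":[0,0,0],"claw":0.5},{"slide":[0,0,-3],"angular":[0,0,0],"claw":0.5},{"slide":[0,0,-4],"angular":[0,0,0],"claw":0.5},{"slide":[0,0,-4],"angular":[0,0,0],"claw":0.5},{"slide":[0,0,-4],"angular":[0,0,0],"claw":0.5},{"slide":[0,0,-4],"angular":[0,0,0],"claw":0.5},{"slide":[0,0,0],"angular":[0,0,0],"claw":0.5},{"slide":[0,0,0],"angular":[0,0,0],"claw":0.5}]'
python3 - <<'E'
from h import *
W=tool();im=viewer.snapshot('wrist');cv2.imwrite('pics/w10.png',im)
c,T=cam('wrist',W);f=240/np.tan(np.radians(c['fov_y']/2))
def proj(p):
    q=np.linalg.inv(T)@np.r_[p,1];return c['cx']+f*q[0]/-q[2],c['cy']-f*q[1]/-q[2]
print('cap exp',proj([.5595,-.1586,.11]),'lid exp',proj([.555,-.078,.073]))
H,S,V=cv2.split(cv2.cvtColor(im,cv2.COLOR_BGR2HSV))
for nm,m in(('dark',(V<75)&(S<120)),('white',(V>100)&(S<60))):
    n,L,st,ce=cv2.connectedComponentsWithStats(m.astype(np.uint8))
    for i in range(1,n):
        if st[i,4]>400:print(nm,st[i],ce[i])
print(manip.sense()['force'],manip.sense()['tcp_pos'])
E
```

```text
t: 20.53
tcp_pos: [0.5594, -0.1585, 0.0502]
tool_rot: [0.699, 0.715, 0.0, 0.0]
force: [-0.5, -0.2, -0.5]
finger_gap: 0.752
gripper_force: 0.0
t: 21.28
tcp_pos: [0.5608, -0.1591, 0.2742]
tool_rot: [0.699, 0.715, 0.001, 0.004]
force: [-0.3, -0.1, -0.4]
finger_gap: 0.747
gripper_force: 0.0
cap exp (np.float64(323.8818140722502), np.float64(214.25442676958517)) lid exp (np.float64(320.6701029471721), np.float64(113.2014242502507))
dark [ 361    9   65   63 1574] [395.3304  43.7516]
dark [ 290   82   59   62 2862] [319.2736 112.2156]
dark [625  88  15  59 414] [633.785  123.7536]
dark [ 398  169   55   71 1627] [424.8144 212.7892]
dark [307 194  33  36 941] [323.0499 211.6164]
dark [    0   303   640   177 49683] [325.2759 424.6393]
dark [288 304  81  15 849] [328.5289 311.8787]
white [  521     0   119   148 15352] [584.0147  74.6947]
white [ 287  150   70  148 7865] [322.2923 229.1677]
white [203 303  39  64 888] [221.4403 333.3964]
white [412 303  39  64 891] [431.6644 333.2402]
white [ 264  358   68   83 3966] [300.0706 398.2847]
white [ 614  367   26   98 1292] [630.8568 423.1254]
[-0.2807 -0.6589 -0.3924] [ 0.5593 -0.1584  0.2716]
```

Cap and lid are within about 3 px of where an upright flask and jar would show, and there is no contact force on the tool. Handing in.

```bash
python3 -c "
from station import ticket
print(ticket.sign_off())"
```

```text
the job is handed in; nothing more can be done
None
```

I handed the job in at about 21 s: the tin and jar were slid apart to the box ends and the flask lowered upright onto the box floor between them; the sign-off returned no verdict.

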